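# Seat the mixer tray on its locating pins and latch it

### The arm

A 6-joint arm with a two-finger parallel gripper is mounted at the origin on the work surface. World frame = base frame: x ahead of the robot, y to its left, z up, the work surface at z = 0. Lengths are in m, angles in rad, forces in N, time in s.
With the tool pointing down it reaches from about 0.35 to 0.775 m from the base axis. Payload 5.5 kg.
Tool frame: the origin (TCP) lies on the centre line of the jaws, within the pads' length; the fingertips stand 11 mm ahead of it and the grasp point (between the pads) lies 8 mm behind it (env.nose_length is the distance from the TCP to the fingertips, in m); x points along the fingers, z is the direction in which the jaws open and shut, and the axes are right-handed (so a half turn about x gives the same grasp; the last joint's range is limited). The gripper opens to 85 mm and grips with 20 to 120 N. Pads are 22 mm wide; open, the fingers measure 114 mm over their backs; the gripper's body (76 mm by 85 mm) begins 54 mm behind the grasp point. The pads swing forward as they close: fully open they stand 13 mm farther back than shut.
Start: joints at [-1.272, 0.313, 0.046, 1.304, 0, 1.431], TCP at [0.244, -0.521, 0.242] pointing down, gripper open.
Joint ranges: [-2.76, 2.76], [-0.86, 1.69], [-1.03, 1.26], [-2.2, 2.34], [-1.47, 1.5], [-3.14, 3.14]. Speed limits (rad/s): [2.57, 2.57, 3.14, 3.14, 3.14, 3.14].

### API

Orientations are given as a unit quaternion [w, x, y, z].
In Python, from workcell import env gives the robot as it stands. The module is installed in compiled form; this text tells all that it offers.
- The arm moves only by the tool step_arm, never from a script. Its argument "moves" is a list that holds one entry, the list of rows, each a list of 7 numbers: the turn, a rotation vector about the tool's x, y, z in rad, then the shift along the tool's x, y, z in m, then the opening, from 0 (shut) to 1 (fully open). In form: [[[rx, ry, rz, tx, ty, tz, grip], ...]]. A call has 1 to 12 rows; each row is the pose to reach, as a shift and turn from the pose measured when the call began, along the tool's axes at that moment; what a row does not reach only later rows make up. A row lasts 1/10 s, in which the tool goes at most 50 mm and 8.59 degrees, less where a joint would pass 70% of its speed; a pose out of reach is approached as far as the arm can. A call with a gripper value outside its range is refused whole. The fingers move at their own pace and stop on an object; "force" is the grip in N (left out, the last holds). Time passes only in rows, so rows that repeat a pose let the fingers close. It gives the time, the measured TCP pose, the force and the opening at its end, in the units of the state.
- env.get_state(): the state, without advancing time (a new reading comes with each control period).
- env.read_camera(name): name is "side" or "top" or "wrist"; returns (picture, depth): 420x560x3 uint8, red, green, blue; 420x560 float32, m along the optical axis (not along the pixel's ray), 0 where there is no reading.
- env.get_calibration(name): a dict with "mtx" (3x3 intrinsics, pixels), "distortion" ([k1, k2, p1, p2, k3] as OpenCV has them; the pictures are not rectified), "camera_from_world" (4x4, takes a point from world to camera coordinates); the wrist camera has in their place "T_tool_cam" (4x4, takes a point from camera to tool coordinates, whose origin is the TCP and whose axes are the tool frame's). Camera axes: x right, y down, z forward; pixel columns grow to the right and rows downward; lengths in m; the calibration is good to about 2 mm. A picture is of the moment at which its call begins: read the wrist's pose just before it. get_calibration takes no time and is no camera call.
- env.hand_in(): hands the job in, once; it reports no verdict.
Trained networks look in the newest picture that a camera, given by its name, has taken for a name from the list of things; names that differ only in an ending like _2 or _b are one class to them, and where a whole thing is asked for, a point or a joint stands for the part that bears it (a point fixed in the world has none). Each returns a list of dicts, best first, with "confidence" (0 to 1); they miss things now and then, are a little off and sometimes report something else, mostly with a low value. They report only what shows in the picture. A call takes as long as a camera call. They do not tell look-alikes from the thing itself.
- env.boxes_of(camera, thing): "uv" ([column, row] in pixels, amid what is visible of it).
- env.silhouettes(camera, thing): "mask" (420x560 bool, what is visible of it) and "uv" ([column, row] in pixels, amid what is visible of it).
The state is a dict: "clock": time; "joint_pos": joint angles; "qvel": joint speeds; "tau": joint torques, N m; "tcp_pos": TCP position; "orientation": TCP orientation; "wrist_force": force on the tool from outside, world axes, zero at the start; "ft_torque": the same for the moment, N m; "finger_gap": finger opening in m.
Only numpy, scipy, OpenCV 4.12 (cv2) and the standard library are available. Lean on these libraries where they do the work, as an engineer would, in place of code of your own. Each camera call takes 0.05 s, during which the arm holds its last target.

### The job

The removable tray of the platform mixer has been put down off its place, so that its near side rides up on the two brass locating pins. Nudge it sideways with the fingertips, without picking it up, until both of its holes drop over the pins and it lies flat on the carriage; then push the orange latch round by its black post until its arm lies square across the tray's side rim. Leave the bottles, tubes and other things around it where they stand.

Things in the scene. Friction and masses are not known exactly. Their poses are not given: they have to be found in the camera images.
- mixer: fixed bench-top platform mixer: a white casing 230 mm (x) by 400 mm (y), its top 96 mm above the bench, with a dark drive carriage on its right-hand part and a blue control panel on its left. Origin under the casing's centre; x points away from the operator (robot), y to the operator's left, z up. Its place and yaw (up to 0.3 rad) differ each time
- carriage (a point): centre of the top face of the flat dark carriage (180 mm in x, 310 mm in y), at mixer (0, -45, 108) mm; axes as the mixer's. The seated tray lies with the centre of its underside here and its axes along the mixer's
- pin_left (a point): foot of the left brass locating pin, on the carriage's top at (-45, +72) mm from the carriage's centre. The pin is fixed, 9.6 mm across up to 3 mm above the carriage, then a cone that narrows to a flat tip 5 mm across, 8 mm above the carriage
- pin_right (a point): foot of the right locating pin, like the left one, at (-45, -72) mm from the carriage's centre
- tray: loose aluminium tray, 0.36 to 0.56 kg: plate 140 (x) by 190 (y) by 5 mm with an upright rim 4 mm thick all round, its top 15 mm above the underside; blue-green mat. Origin: centre of its underside. At first 14 to 26 mm too near the operator (-x), up to 15 mm to either side, yawed up to 0.1 rad, near part on the pin tips, far edge on the carriage. Slides at 2 to 6 N on its rim, inside or out
- hole_left (a point): centre, on the underside, of the tray's left hole (13 mm across, through the plate), at tray (-45, +72) mm
- hole_right (a point): centre, on the underside, of the tray's right hole, 13 mm across, at tray (-45, -72) mm
- latch (a joint): angle (rad) of the orange latch arm about an upright axis beside the tray's right rim. 0: points to the operator (-x), alongside the tray; negative: swung outwards; pi/2: points left (+y), across the rim. Clockwise from above is positive; stops at -0.7 and 1.6; starts at -0.5 to 0.1; stays where left; about 1 N at the post turns it. It clears the rim only when the tray lies flat
- latch_pivot (a point): on the latch's axis, at the underside of its arm: (0, -140) mm from the carriage's centre, 17 mm above the carriage. The arm is 64 mm long, 14 mm wide and 5 mm thick
- latch_post (a point): centre of the latch's upright black thumb post, 12 mm across, 50 mm from the latch's axis; it stands on the arm, from 22 to 38 mm above the carriage; this point is 30 mm above the carriage
- dropper: small white dropper bottle with a red cap, 26 mm across, 62 mm tall, standing on the mixer's casing behind its control panel; origin under its centre
- bottle: amber bottle with a white cap, 68 mm across, 130 mm tall, on the bench to the robot's right; origin under its centre
- jar: clear specimen jar with a yellow lid, 64 mm across, 75 mm tall, on the bench to the left; origin under its centre
- carton: cardboard carton 75 x 120 x 60 mm on the bench to the left; origin under its centre
- timer: grey bench timer 60 x 75 x 18 mm on the bench to the left; origin under its centre
- rack: blue tube rack 190 x 70 x 45 mm on the bench to the right; origin under its centre
- tube_a: capped sample tube (red cap), 17 mm across, 93 mm long, standing in the rack; origin at its foot
- tube_b: capped sample tube (green cap), 17 mm across, 93 mm long, standing in the rack; origin at its foot
Not all that is in view belongs to the job. There is more than one size of the tray; the job needs the larger.

How it is judged:
By the outcome, as a careful person would: the job done as asked, in the order asked, and still so for the second after the job is handed in, with the robot touching nothing.
It also fails if it takes over 58 s, if anything falls off the work surface, if the arm or the gripper's body presses on something with over 40 N, if the wrist force passes 120 N, or if a joint passes its speed limit or range.

## Working session

There is one attempt and no reset: what is moved stays moved. The work goes in short steps, Python scripts to look and compute and a tool call to move; the robot and the scene stay as the last step left them, time stands still between calls to the robot, and variables do not carry over. Pictures are saved under pics/ and viewed, and the job is handed in when it is done.

Besides the shell and the picture viewer there is one more tool, called after "Request:" as name(argument=value, ...), one argument or row to a line, values as JSON. step_arm: Moves the arm, as the interface text tells. Its arguments: {"type":"object","properties":{"moves":{"type":"array","items":{"type":"array","items":{"type":"array","items":{"type":"number"}}}},"force":{"type":"number"}},"required":["moves"]}

```bash
mkdir -p pics
cat > h.py <<'E'
import numpy as np, cv2
from workcell import env
from scipy.spatial.transform import Rotation as R
def save(name,img): cv2.imwrite('pics/'+name,cv2.cvtColor(img,cv2.COLOR_RGB2BGR))
def cam2world(c,st=None):
    k=env.get_calibration(c)
    if 'camera_from_world' in k: return np.linalg.inv(np.array(k['camera_from_world']))
    q=st['orientation'];T=np.eye(4);T[:3,:3]=R.from_quat([q[1],q[2],q[3],q[0]]).as_matrix();T[:3,3]=st['tcp_pos']
    return T@np.array(k['T_tool_cam'])
def rays(c,uv,T):
    k=env.get_calibration(c)
    p=cv2.undistortPoints(np.array(uv,float).reshape(-1,1,2),np.array(k['mtx']),np.array(k['distortion'])).reshape(-1,2)
    d=np.c_[p,np.ones(len(p))]
    return T[:3,3],d@T[:3,:3].T
def onz(c,uv,z,T):
    o,d=rays(c,uv,T); s=(z-o[2])/d[:,2]; return o+d*s[:,None]
def depthpts(c,uv,depth,T):
    uv=np.array(uv); o,d=rays(c,uv,T); dd=depth[uv[:,1].astype(int),uv[:,0].astype(int)]
    return o+d*dd[:,None]
def proj(c,P,T):
    k=env.get_calibration(c);Ti=np.linalg.inv(T)
    r,_=cv2.Rodrigues(Ti[:3,:3]);return cv2.projectPoints(np.array(P,float).reshape(-1,1,3),r,Ti[:3,3],np.array(k['mtx']),np.array(k['distortion']))[0].reshape(-1,2)
E
python3 - <<'E'
from h import *
st=env.get_state();print(st)
for c in ['top','side']:
    im,d=env.read_camera(c);save(c+'0.png',im);np.save(c+'0.npy',d)
    print(c,np.round(cam2world(c),3).tolist())
print(np.round(env.get_calibration('wrist')['T_tool_cam'],3))
E
```

```text
{'clock': 0.0, 'joint_pos': array([-1.27158031e+00,  3.14002501e-01,  4.49829313e-02,  1.30360247e+00,
        3.82029070e-06,  1.43120056e+00]), 'qvel': array([ 1.13471437e-03,  3.90749250e-04,  5.13746912e-05,  5.09716639e-04,
       -1.78037934e-03, -1.27002038e-03]), 'tau': array([ 2.42589129e-03, -4.80632043e+01,  2.98532134e+01,  1.92670355e-02,
       -2.17173010e-04,  1.95354367e-06]), 'tcp_pos': array([ 0.24414547, -0.52005248,  0.24140928]), 'orientation': array([ 0.59634763,  0.37960802,  0.5973286 , -0.37876879]), 'wrist_force': array([ 0.12541116, -0.6744544 , -0.26285968]), 'ft_torque': array([-0.01222786, -0.04449938,  0.01529054]), 'finger_gap': 0.08544006322861128}
top [[-0.025, -0.986, 0.163, 0.331], [-0.999, 0.03, 0.025, 0.029], [-0.03, -0.162, -0.986, 1.324], [0.0, 0.0, 0.0, 1.0]]
side [[-0.686, -0.543, 0.485, -0.133], [-0.728, 0.517, -0.451, 0.646], [-0.006, -0.662, -0.749, 1.114], [0.0, 0.0, 0.0, 1.0]]
[[-0.002 -0.269  0.963 -0.132]
 [-0.    -0.963 -0.269  0.068]
 [ 1.    -0.001  0.001 -0.001]
 [ 0.     0.     0.     1.   ]]
```

```bash
ls .
```

```text
h.py
pics
side0.npy
top0.npy
```

View pics/top0.png

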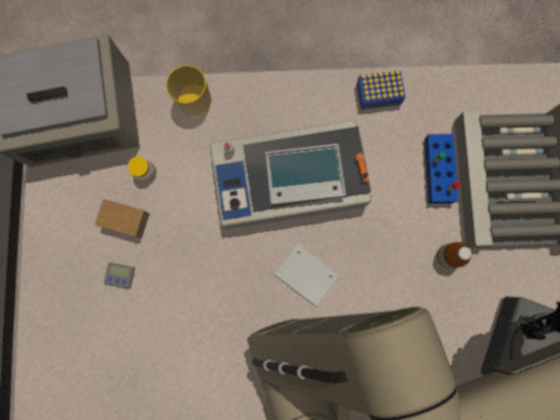

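View pics/side0.png

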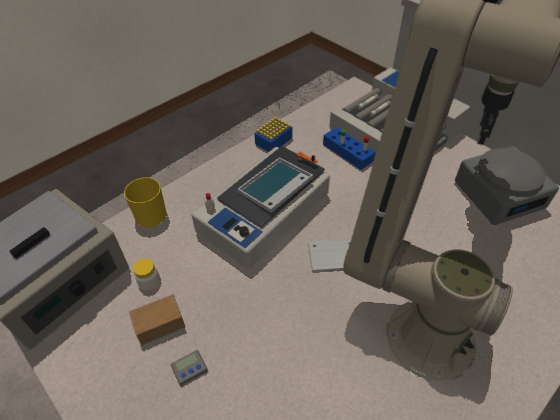

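Run:
```python
from h import *
for c,(x0,y0,x1,y1),f in [('top',(200,115,380,235),4.4),('side',(185,135,340,275),4.2)]:
    im=cv2.imread(f'pics/{c}0.png')[y0:y1,x0:x1]
    cv2.imwrite(f'pics/{c}0c.png',cv2.resize(im,None,fx=f,fy=f,interpolation=cv2.INTER_CUBIC))
```

```text
(no output)
```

View pics/top0c.png

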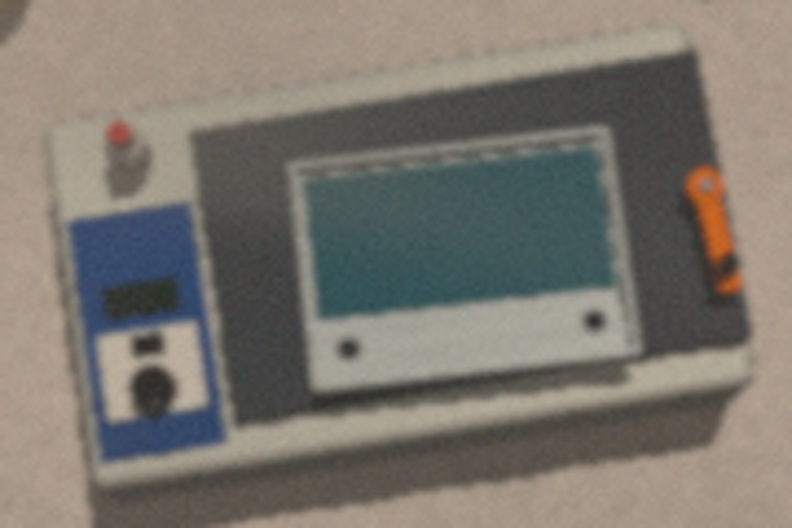

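View pics/side0c.png

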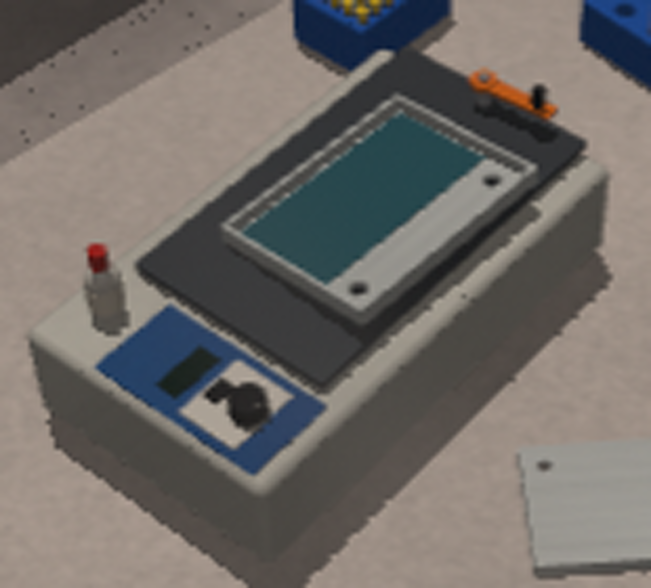

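Run:
```python
from h import *
T=cam2world('top')
def o(uv): return np.array(uv)/4.4+[200,115]
car=onz('top',o([(193,130),(697,50),(748,348),(237,425)]),.108,T)
tr=np.vstack([onz('top',o([(290,162),(607,127)]),.123,T),onz('top',o([(640,352),(312,392)]),.130,T)])
print(car.round(4));print(tr.round(4))
for p in (car,tr): print(np.linalg.norm(p-np.roll(p,1,0),axis=1).round(4),p.mean(0).round(4),[np.degrees(np.arctan2(*(a-b)[:2][::-1])).round(2) for a,b in ((p[0],p[1]),(p[3],p[2]))])
d=np.load('top0.npy')
print(depthpts('top',o([(215,150),(720,330),(450,390),(450,60),(450,140),(450,230),(450,340),(710,220)]).round(),d,T).round(4))
h=onz('top',o([(348,348),(594,320)]),.118,T);print('holes',h)
l=onz('top',o([(706,185),(740,290),(728,265)]),.13,T);print('latch pivot,tip,post',l)
s=env.get_state(); Rm=cam2world('wrist',s);print(Rm.round(3))
```

```text
[[ 0.6982  0.1467  0.108 ]
 [ 0.738  -0.1579  0.108 ]
 [ 0.5548 -0.1779  0.108 ]
 [ 0.518   0.1231  0.108 ]]
[[ 0.6721  0.0879  0.123 ]
 [ 0.6873 -0.0999  0.123 ]
 [ 0.5503 -0.112   0.13  ]
 [ 0.5326  0.0777  0.13  ]]
[0.1817 0.3071 0.1843 0.3033] [ 0.6273 -0.0165  0.108 ] [np.float64(97.44), np.float64(96.97)]
[0.14   0.1885 0.1377 0.1905] [ 0.6106 -0.0116  0.1265] [np.float64(94.62), np.float64(95.33)]
[[ 0.6854  0.1332  0.1085]
 [ 0.5667 -0.1636  0.1043]
 [ 0.5363 -0.002   0.0948]
 [ 0.741  -0.0089  0.0921]
 [ 0.6866 -0.0068  0.1069]
 [ 0.6292 -0.0046  0.1199]
 [ 0.5626 -0.0023  0.1239]
 [ 0.6267 -0.1552  0.1321]]
holes [[ 0.56007416  0.05659627  0.118     ]
 [ 0.57231044 -0.08749524  0.118     ]]
latch pivot,tip,post [[ 0.64826231 -0.15525282  0.13      ]
 [ 0.58502579 -0.17149457  0.13      ]
 [ 0.60004882 -0.16538867  0.13      ]]
[[ 0.425 -0.872 -0.243  0.305]
 [-0.905 -0.409 -0.114 -0.491]
 [-0.     0.269 -0.963  0.374]
 [ 0.     0.     0.     1.   ]]
```

```bash
cat >> h.py <<'E'
YAW=0.126; C=np.array([0.6273,-0.0165,0.108])
def target(yaw,sgn=1):
    z=sgn*np.array([-np.sin(yaw),np.cos(yaw),0]);x=np.array([0,0,-1.]);y=np.cross(z,x)
    return np.c_[x,y,z]
def delta(p,Rm,st=None):
    st=st or env.get_state();q=st['orientation'];R0=R.from_quat([q[1],q[2],q[3],q[0]])
    rv=(R0.inv()*R.from_matrix(Rm)).as_rotvec();t=R0.as_matrix().T@(np.array(p)-st['tcp_pos'])
    return np.r_[rv,t].round(4)
def mx(p,yaw=None,c=None):
    yaw=YAW if yaw is None else yaw; c=C if c is None else c
    s,k=np.sin(yaw),np.cos(yaw); p=np.atleast_2d(p); return np.c_[c[0]+k*p[:,0]-s*p[:,1],c[1]+s*p[:,0]+k*p[:,1],c[2]+p[:,2]]
def tomx(P):
    s,k=np.sin(YAW),np.cos(YAW);d=np.atleast_2d(P)-C; return np.c_[k*d[:,0]+s*d[:,1],-s*d[:,0]+k*d[:,1],d[:,2]]
E
python3 - <<'E'
from h import *
st=env.get_state();print(env.nose_length, target(0).round(2))
q=st['orientation'];print(R.from_quat([q[1],q[2],q[3],q[0]]).as_matrix().round(3))
p=mx([-.05,0,.19])[0];print(p)
for s in (1,-1): print(delta(p,target(YAW,s)))
E
```

```text
0.011 [[ 0. -1. -0.]
 [ 0.  0.  1.]
 [-1. -0.  0.]]
[[-0.     0.905  0.425]
 [ 0.002  0.425 -0.905]
 [-1.     0.    -0.002]]
[ 0.57769638 -0.02278334  0.298     ]
[-2.8288e+00 -0.0000e+00 -2.3000e-03 -5.5900e-02  5.1320e-01 -3.0860e-01]
[ 0.3128 -0.0016  0.     -0.0559  0.5132 -0.3086]
```

Request:
step_arm(
  moves=[
    [[0.31, 0, 0, -0.06, 0.54, -0.3, 1], [0.31, 0, 0, -0.06, 0.54, -0.3, 1], [0.31, 0, 0, -0.06, 0.54, -0.3, 1], [0.31, 0, 0, -0.06, 0.54, -0.3, 1], [0.31, 0, 0, -0.06, 0.54, -0.3, 1], [0.31, 0, 0, -0.06, 0.54, -0.3, 1], [0.31, 0, 0, -0.06, 0.54, -0.3, 1], [0.31, 0, 0, -0.06, 0.54, -0.3, 1], [0.31, 0, 0, -0.06, 0.54, -0.3, 1], [0.31, 0, 0, -0.06, 0.54, -0.3, 1], [0.31, 0, 0, -0.06, 0.54, -0.3, 1], [0.31, 0, 0, -0.06, 0.54, -0.3, 1]],
  ],
)

```text
clock: 1.3
tcp_pos: [0.5925, -0.0363, 0.2997]
orientation: [0.531, 0.467, 0.532, -0.467]
wrist_force: [0.9, -1.0, 0.7]
finger_gap: 0.0854
```

Request:
step_arm(
  moves=[
    [[0, 0, 0, 0, 0, 0, 1], [0, 0, 0, 0, 0, 0, 1], [0, 0, 0, 0, 0, 0, 1]],
  ],
)

```text
clock: 1.6
tcp_pos: [0.5918, -0.0369, 0.2991]
orientation: [0.53, 0.467, 0.532, -0.467]
wrist_force: [0.0, 0.0, -1.4]
finger_gap: 0.0853
```

Run:
```python
from h import *
import pickle
st=env.get_state();print(st['clock'],st['tcp_pos'],st['finger_gap'],st['wrist_force'])
im,d=env.read_camera('wrist');save('w1.png',im);np.save('w1.npy',d);pickle.dump(st,open('w1.pkl','wb'))
print(tomx(st['tcp_pos']))
T=cam2world('wrist',st);print(proj('wrist',mx([[-.09,.155,0],[.09,.155,0],[.09,-.155,0],[-.09,-.155,0],[-.045,.072,.008],[-.045,-.072,.008],[0,-.14,.022]]),T).round(1))
```

```text
1.6 [ 0.59181168 -0.03691003  0.2991034 ] 0.0853196499172283 [ 0.02231641  0.03972946 -1.40968734]
[[-0.03777185 -0.01578852  0.1911034 ]]
[[109.4 235.5]
 [ 80.5  39.2]
 [439.8  40.5]
 [415.4 236.1]
 [186.7 194.3]
 [336.9 194.6]
 [419.7 148.6]]
```

View pics/w1.png

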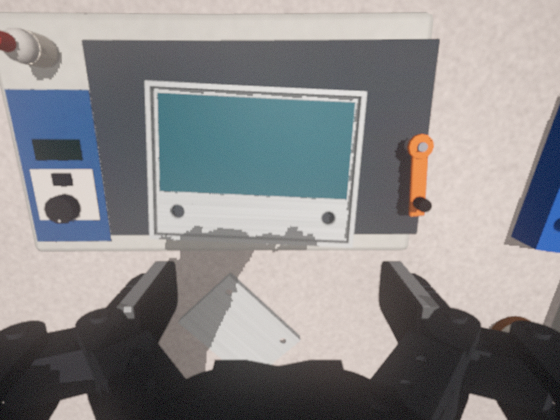

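Run:
```python
from h import *
im=cv2.imread('pics/w1.png')[20:260,60:460]
cv2.imwrite('pics/w1c.png',cv2.resize(im,None,fx=2,fy=2,interpolation=cv2.INTER_CUBIC))
```

```text
(no output)
```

View pics/w1c.png

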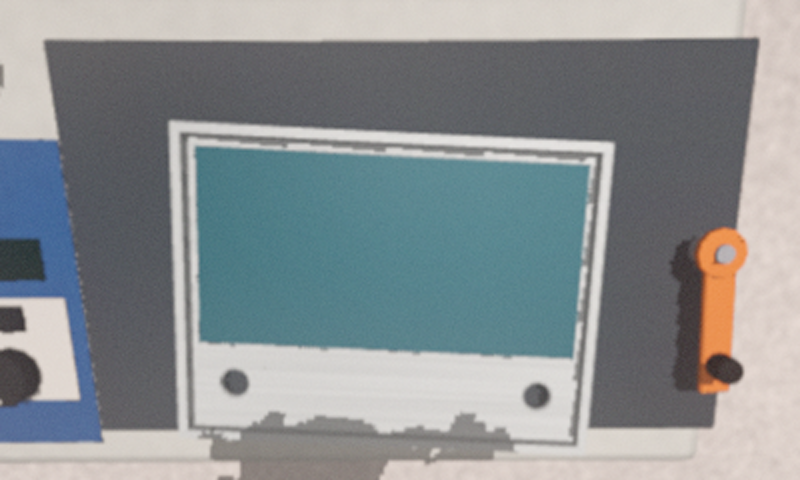

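```bash
cat >> h.py <<'E'
from scipy.optimize import least_squares
def fitcar(c,T,uv,P,w=None):
    uv=np.array(uv,float)
    f=lambda v:(proj(c,mx(P,v[2],np.array([v[0],v[1],.108])),T)-uv).ravel()
    r=least_squares(f,[C[0],C[1],YAW]);return r.x,r.fun.reshape(-1,2)
def fittray(c,T,uv,P,pitch=True,seated=False):
    # tray pose in carriage frame: dx,dy,dyaw; tilt about far bottom edge
    P=np.array(P,float);uv=np.array(uv,float)
    def f(v):
        a=0 if seated else np.arctan(8/(115+ (-v[0]*1e3)-0))
        q=P.copy();X=P[:,0]-.07
        q[:,0]=.07+X*np.cos(a)+P[:,2]*np.sin(a);q[:,2]=-X*np.sin(a)+P[:,2]*np.cos(a)
        s,k=np.sin(v[2]),np.cos(v[2]);q[:,:2]=np.c_[v[0]+k*q[:,0]-s*q[:,1],v[1]+s*q[:,0]+k*q[:,1]]
        return (proj(c,mx(q),T)-uv).ravel()
    r=least_squares(f,[-.015,0,0]);return r.x,r.fun.reshape(-1,2)
CC=[[.09,.155,0],[.09,-.155,0],[-.09,-.155,0],[-.09,.155,0]]
TT=[[.07,.095,.015],[.07,-.095,.015],[-.045,.072,.005],[-.045,-.072,.005]]
E
python3 - <<'E'
from h import *
import h,pickle
st=pickle.load(open('w1.pkl','rb'));T=cam2world('wrist',st)
o=lambda a:np.array(a)/2+[60,20]
x,r=fitcar('wrist',T,o([(46,41),(757,38),(712,428),(101,430),(726,253)]),CC+[[0,-.14,.023]]);print(x,r.round(1))
h.C=np.array([x[0],x[1],.108]);h.YAW=x[2]
x,r=fittray('wrist',T,o([(169,121),(614,144),(235,381),(537,395)]),TT);print(x,r.round(1))
l=tomx(onz('wrist',o([(726,253),(715,390)]),.130,T));print(l)
lp=tomx(onz('wrist',o([(722,368)]),.146,T));print(lp)
E
```

```text
[ 0.6279758  -0.01741656  0.13217111] [[-1.9 -0.8]
 [ 2.  -0.4]
 [ 1.1  0.7]
 [ 0.5  0.9]
 [-1.5  0.6]]
[-0.01945854  0.00750968 -0.05111671] [[ 0.5  0. ]
 [-0.3 -0.1]
 [ 0.5  0.1]
 [-0.8 -0.2]]
[[ 0.00039752 -0.14163806  0.022     ]
 [-0.06244335 -0.14371574  0.022     ]]
[[-0.04754757 -0.13878016  0.038     ]]
```

```bash
sed -i 's/^YAW=.*/YAW=0.131; C=np.array([0.628,-0.0173,0.108])/' h.py
python3 - <<'E'
from h import *
print(delta(mx([-.035,.140,.06])[0],target(YAW,-1)))
E
```

```text
[-0.0035 -0.0017  0.0019  0.1316  0.0033 -0.155 ]
```

Request:
step_arm(
  moves=[
    [[-0.0035, 0, 0, 0.04, 0.003, -0.05, 0], [-0.0035, 0, 0, 0.08, 0.003, -0.1, 0], [-0.0035, -0.0017, 0.0019, 0.12, 0.003, -0.155, 0], [-0.0035, -0.0017, 0.0019, 0.13, 0.003, -0.155, 0], [-0.0035, -0.0017, 0.0019, 0.13, 0.003, -0.155, 0], [-0.0035, -0.0017, 0.0019, 0.13, 0.003, -0.155, 0], [-0.0035, -0.0017, 0.0019, 0.13, 0.003, -0.155, 0], [-0.0035, -0.0017, 0.0019, 0.13, 0.003, -0.155, 0]],
  ],
)

```text
clock: 2.45
tcp_pos: [0.5761, 0.1153, 0.1714]
orientation: [0.532, 0.468, 0.53, -0.466]
wrist_force: [-0.3, -0.0, -0.9]
finger_gap: -0.0002
```

Run:
```python
from h import *
st=env.get_state();print(st['clock'],tomx(st['tcp_pos']),st['finger_gap'],st['wrist_force'])
im,d=env.read_camera('wrist');save('w2.png',im)
im,d=env.read_camera('side');
im=im[120:275,180:380];save('s2.png',cv2.resize(im,None,fx=3.8,fy=3.8))
print(delta(mx([-.035,.130,.015])[0],target(YAW,-1)))
```

```text
2.45 [[-0.03417329  0.1381988   0.06336367]] -0.00021849471636713107 [-0.28244677 -0.00561312 -0.86623349]
[-0.0021  0.0003 -0.0025  0.048  -0.0008  0.0086]
```

View pics/w2.png

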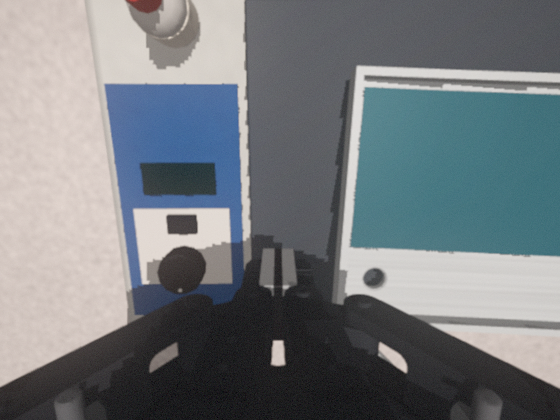

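View pics/s2.png

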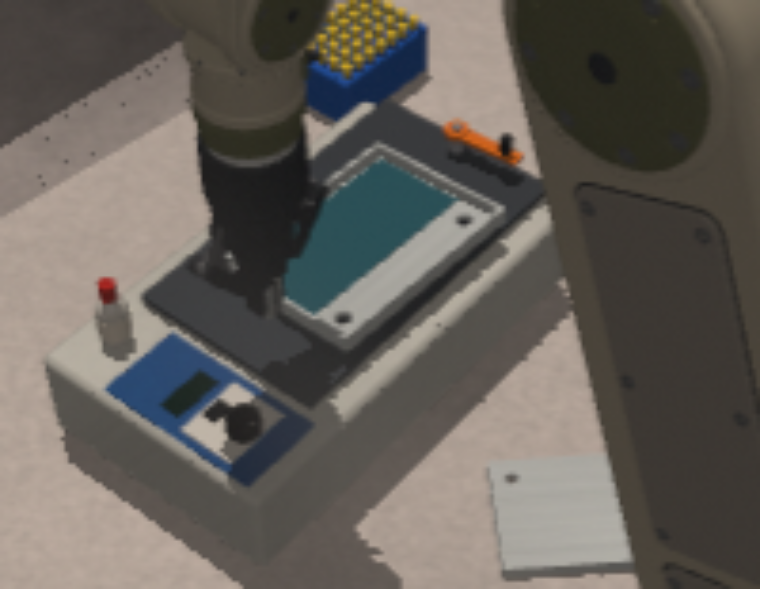

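Request:
step_arm(
  moves=[
    [[-0.002, 0, -0.0025, 0.02, 0, 0, 0], [-0.002, 0, -0.0025, 0.04, 0, 0, 0], [-0.002, 0, -0.0025, 0.048, 0, 0, 0], [-0.002, 0, -0.0025, 0.048, 0, 0, 0], [-0.002, 0, -0.0025, 0.048, 0, 0, 0]],
  ],
)

```text
clock: 3.05
tcp_pos: [0.5764, 0.1154, 0.1238]
orientation: [0.532, 0.466, 0.531, -0.466]
wrist_force: [0.5, 0.1, 0.3]
finger_gap: 0.0002
```

```bash
cat > s.py <<'E'
from h import *
st=env.get_state();print(st['clock'],tomx(st['tcp_pos']).round(4),st['finger_gap'],st['wrist_force'].round(1), 'mixframe F',(target(YAW,1).T@st['wrist_force']).round(1))
E
python3 s.py
```

```text
3.05 [[-0.0338  0.1383  0.0158]] 0.00016420730679490297 [0.5 0.1 0.3] mixframe F [-0.3 -0.5 -0. ]
```

Request:
step_arm(
  moves=[
    [[0, 0, 0, 0, 0, 0.005, 0], [0, 0, 0, 0, 0, 0.01, 0], [0, 0, 0, 0, 0, 0.014, 0], [0, 0, 0, 0, 0, 0.018, 0], [0, 0, 0, 0, 0, 0.02, 0], [0, 0, 0, 0, 0, 0.02, 0]],
  ],
)

```text
clock: 3.65
tcp_pos: [0.5791, 0.0951, 0.1238]
orientation: [0.532, 0.467, 0.531, -0.466]
wrist_force: [-0.3, 0.4, -0.8]
finger_gap: 0.0001
```

```bash
python3 s.py
python3 - <<'E'
from h import *
im,d=env.read_camera('wrist');save('w3.png',im)
E
```

```text
3.65 [[-0.0338  0.1179  0.0158]] 5.536895293208764e-05 [-0.3  0.4 -0.8] mixframe F [0.8 0.3 0.4]
```

View pics/w3.png

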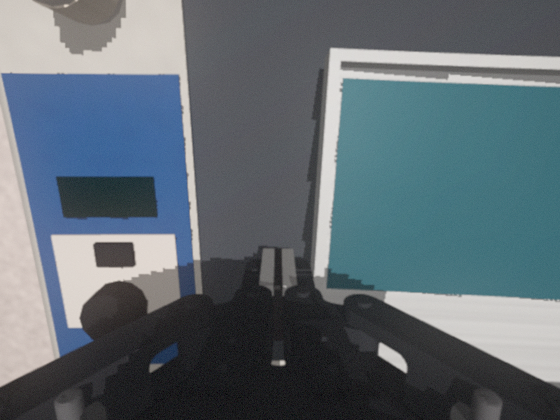

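Request:
step_arm(
  moves=[
    [[0, 0, 0, 0, 0, 0.004, 0], [0, 0, 0, 0, 0, 0.006, 0], [0, 0, 0, 0, 0, 0.008, 0], [0, 0, 0, 0, 0, 0.009, 0], [0, 0, 0, 0, 0, 0.01, 0], [0, 0, 0, 0, 0, 0.011, 0], [0, 0, 0, 0, 0, 0.012, 0], [0, 0, 0, 0, 0, 0.013, 0], [0, 0, 0, 0, 0, 0.0135, 0], [0, 0, 0, 0, 0, 0.0135, 0]],
  ],
)

```text
clock: 4.7
tcp_pos: [0.5808, 0.0818, 0.1237]
orientation: [0.532, 0.467, 0.531, -0.466]
wrist_force: [-0.3, 2.3, -0.7]
finger_gap: -0.0001
```

```bash
python3 s.py
python3 - <<'E'
from h import *
im,d=env.read_camera('wrist');save('w4.png',im)
E
```

```text
4.7 [[-0.0339  0.1045  0.0157]] -0.0001305677154369936 [-0.3  2.3 -0.7] mixframe F [0.7 0.  2.3]
```

View pics/w4.png

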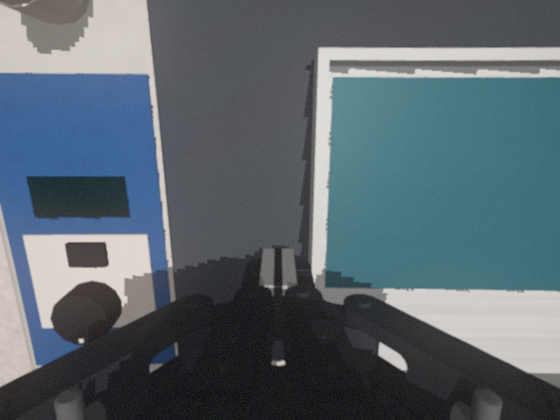

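Request:
step_arm(
  moves=[
    [[0, 0, 0, 0, 0, -0.01, 0], [0, 0, 0, 0, 0, -0.01, 0], [0, 0, 0, -0.045, 0, -0.01, 0], [0, 0, 0, -0.09, 0, 0.02, 0.5], [0, 0, 0, -0.135, -0.006, 0.06, 1], [0, 0, 0, -0.174, -0.006, 0.09, 1], [0, 0, 0, -0.174, -0.006, 0.114, 1], [0, 0, 0, -0.174, -0.006, 0.114, 1], [0, 0, 0, -0.174, -0.006, 0.114, 1], [0, 0, 0, -0.174, -0.006, 0.114, 1]],
  ],
)

```text
clock: 5.75
tcp_pos: [0.5889, -0.0312, 0.2968]
orientation: [0.531, 0.466, 0.532, -0.467]
wrist_force: [0.4, 0.2, -0.6]
finger_gap: 0.0854
```

```bash
python3 s.py
cat > look.py <<'E'
from h import *
import sys,pickle
n=sys.argv[1]
st=env.get_state()
im,d=env.read_camera('wrist');save(n+'.png',im);pickle.dump(st,open(n+'.pkl','wb'));np.save(n+'.npy',d)
x0,y0,x1,y1=60,20,460,260
save(n+'c.png',cv2.resize(im[y0:y1,x0:x1],None,fx=2,fy=2,interpolation=cv2.INTER_CUBIC))
E
python3 look.py w5
```

```text
5.75 [[-0.0405 -0.0087  0.1888]] 0.08538979279098664 [ 0.4  0.2 -0.6] mixframe F [ 0.6 -0.4  0.2]
```

View pics/w5c.png

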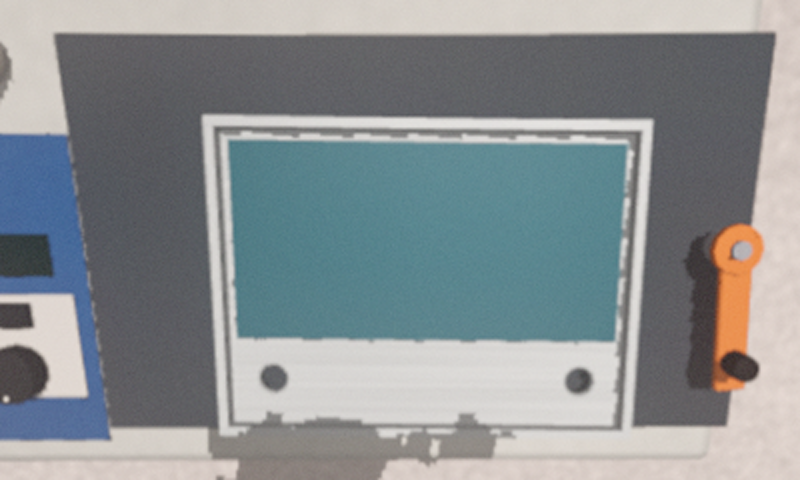

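Run:
```python
from h import *
import h,pickle
st=pickle.load(open('w5.pkl','rb'));T=cam2world('wrist',st)
o=lambda a:np.array(a)/2+[60,20]
x,r=fitcar('wrist',T,o([(55,34),(775,34),(728,426),(110,427),(742,251)]),CC+[[0,-.14,.023]]);print(x,r.round(1))
h.C=np.array([x[0],x[1],.108]);h.YAW=x[2]
x,r=fittray('wrist',T,o([(203,115),(653,121),(274,377),(578,380)]),TT);print(x,r.round(1))
```

```text
[ 0.62794636 -0.01775086  0.13167698] [[-0.9 -0.7]
 [ 1.8 -0.9]
 [-0.   1.1]
 [ 0.4  1.2]
 [-1.2  0. ]]
[-0.01583124 -0.0041371  -0.01336424] [[ 0.2  0. ]
 [-0.2 -0. ]
 [ 0.3 -0.1]
 [-0.2  0.1]]
```

```bash
sed -i 's/115+ (-v\[0\]\*1e3)-0/115+v[0]*1e3/' h.py
python3 - <<'E'
from h import *
import h,pickle
st=pickle.load(open('w5.pkl','rb'));T=cam2world('wrist',st)
o=lambda a:np.array(a)/2+[60,20]
x,r=fittray('wrist',T,o([(203,115),(653,121),(274,377),(578,380)]),TT);print(x,r.round(1))
print(delta(mx([-.006,.055,.026])[0],target(YAW,-1)))
E
```

```text
[-0.01597791 -0.00459813 -0.01262958] [[ 0.2 -0.3]
 [-0.2 -0.4]
 [-0.2  0.3]
 [ 0.3  0.5]]
[ 1.000e-04 -2.000e-04  1.300e-03  1.627e-01  3.480e-02 -6.340e-02]
```

Request:
step_arm(
  moves=[
    [[0, 0, 0, 0.04, 0.035, -0.04, 0], [0, 0, 0, 0.08, 0.035, -0.063, 0], [0, 0, 0, 0.12, 0.035, -0.063, 0], [0, 0, 0, 0.145, 0.035, -0.063, 0], [0, 0, 0, 0.155, 0.035, -0.063, 0], [0, 0, 0, 0.163, 0.035, -0.063, 0], [0, 0, 0, 0.163, 0.035, -0.063, 0], [0, 0, 0, 0.163, 0.035, -0.063, 0]],
  ],
)

```text
clock: 6.6
tcp_pos: [0.6162, 0.036, 0.1353]
orientation: [0.532, 0.466, 0.531, -0.466]
wrist_force: [-0.0, 0.6, -0.7]
finger_gap: -0.0
```

```bash
python3 s.py
python3 - <<'E'
from h import *
im,d=env.read_camera('wrist');save('w6.png',im)
E
```

```text
6.6 [[-0.0048  0.0544  0.0273]] -1.469311471888619e-05 [-0.   0.6 -0.7] mixframe F [ 0.7 -0.1  0.6]
```

View pics/w6.png

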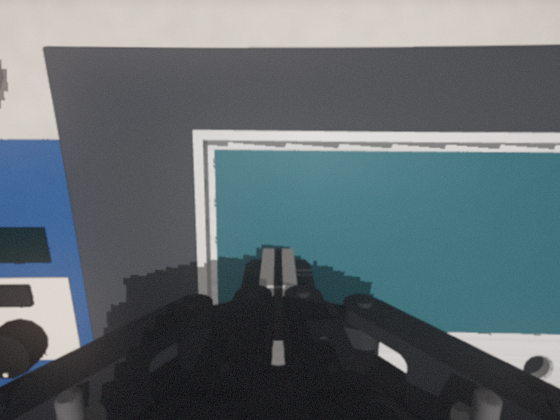

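Request:
step_arm(
  moves=[
    [[0, 0, 0, 0.002, 0, -0.005, 0], [0, 0, 0, 0.002, 0, -0.009, 0], [0, 0, 0, 0.002, 0, -0.012, 0], [0, 0, 0, 0.002, 0, -0.014, 0], [0, 0, 0, 0.002, 0, -0.016, 0], [0, 0, 0, 0.002, 0, -0.017, 0], [0, 0, 0, 0.002, 0, -0.018, 0], [0, 0, 0, 0.002, 0, -0.018, 0]],
  ],
)

```text
clock: 7.45
tcp_pos: [0.6139, 0.0538, 0.1335]
orientation: [0.532, 0.467, 0.531, -0.466]
wrist_force: [-0.4, 0.2, -0.0]
finger_gap: -0.0003
```

```bash
python3 s.py
python3 - <<'E'
from h import *
im,d=env.read_camera('wrist');save('w7.png',im)
E
```

```text
7.45 [[-0.0047  0.0723  0.0255]] -0.0002801732895721553 [-0.4  0.2 -0. ] mixframe F [0.  0.4 0.2]
```

View pics/w7.png

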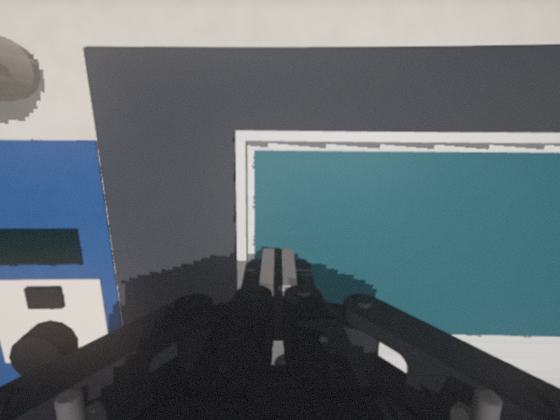

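Request:
step_arm(
  moves=[
    [[0, 0, 0, 0, 0, -0.001, 0], [0, 0, 0, 0, 0, -0.002, 0], [0, 0, 0, 0, 0, -0.003, 0], [0, 0, 0, 0, 0, -0.004, 0], [0, 0, 0, 0, 0, -0.005, 0], [0, 0, 0, 0, 0, -0.006, 0], [0, 0, 0, 0, 0, -0.006, 0]],
  ],
)

```text
clock: 8.2
tcp_pos: [0.6131, 0.0598, 0.1334]
orientation: [0.532, 0.467, 0.531, -0.466]
wrist_force: [0.0, 0.4, -1.1]
finger_gap: -0.0002
```

```bash
python3 s.py
python3 - <<'E'
from h import *
im,d=env.read_camera('wrist');save('w8.png',im)
T=cam2world('wrist',env.get_state())
print(proj('wrist',mx([[.09,.155,0],[.07-.016+.001,.095-.0046,.015],[.055,.095,.015]]),T))
E
```

```text
8.2 [[-0.0047  0.0784  0.0254]] -0.00017048340413036857 [ 0.   0.4 -1.1] mixframe F [ 1.1 -0.1  0.4]
[[ 98.00400042  46.82297299]
 [249.96370743 134.00011344]
 [238.83336209 133.99385224]]
```

View pics/w8.png

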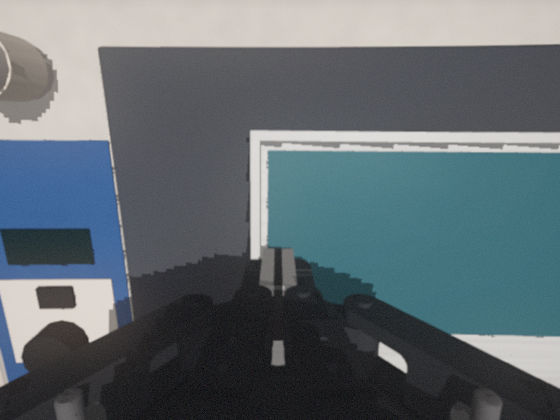

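Request:
step_arm(
  moves=[
    [[0, 0, 0, 0, 0, -0.001, 0], [0, 0, 0, 0, 0, -0.002, 0], [0, 0, 0, 0, 0, -0.003, 0], [0, 0, 0, 0, 0, -0.004, 0], [0, 0, 0, 0, 0, -0.005, 0], [0, 0, 0, 0, 0, -0.005, 0], [0, 0, 0, 0, 0, -0.005, 0]],
  ],
)

```text
clock: 8.95
tcp_pos: [0.6125, 0.0647, 0.1334]
orientation: [0.532, 0.467, 0.531, -0.466]
wrist_force: [0.2, -1.3, -0.3]
finger_gap: -0.0001
```

```bash
python3 s.py
python3 - <<'E'
from h import *
im,d=env.read_camera('wrist');save('w9.png',im)
T=cam2world('wrist',env.get_state())
print(proj('wrist',mx([[.09,.155,0],[.07-.016+.001,.095-.0046,.015],[.055,.095,.015]]),T))
E
```

```text
8.95 [[-0.0047  0.0833  0.0254]] -0.00011493902272949729 [ 0.2 -1.3 -0.3] mixframe F [ 0.3  0.  -1.3]
[[110.04929297  46.97913014]
 [262.11784384 134.0123703 ]
 [250.99534137 134.01000763]]
```

View pics/w9.png

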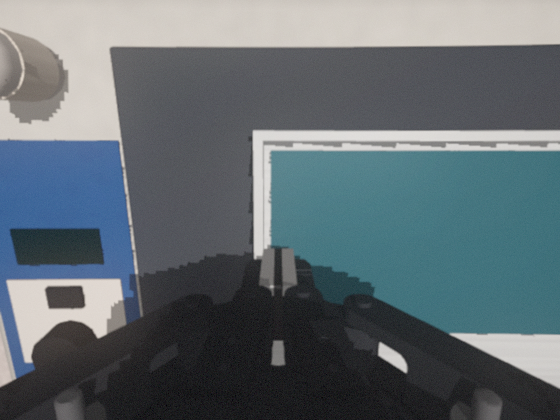

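Request:
step_arm(
  moves=[
    [[0, 0, 0, 0, 0, -0.0007, 0], [0, 0, 0, 0, 0, -0.0007, 0], [0, 0, 0, 0, 0, 0.01, 0], [0, 0, 0, -0.04, 0, 0.02, 0], [0, 0, 0, -0.085, -0.01, 0.05, 0.5], [0, 0, 0, -0.13, -0.036, 0.08, 1], [0, 0, 0, -0.163, -0.036, 0.092, 1], [0, 0, 0, -0.163, -0.036, 0.092, 1], [0, 0, 0, -0.163, -0.036, 0.092, 1]],
  ],
)

```text
clock: 9.9
tcp_pos: [0.5893, -0.0321, 0.298]
orientation: [0.533, 0.468, 0.53, -0.465]
wrist_force: [0.3, 0.3, -1.6]
finger_gap: 0.0723
```

```bash
python3 s.py; python3 look.py w10
```

```text
9.9 [[-0.0403 -0.0096  0.19  ]] 0.07229039306031172 [ 0.3  0.3 -1.6] mixframe F [ 1.6 -0.4  0.2]
```

View pics/w10c.png

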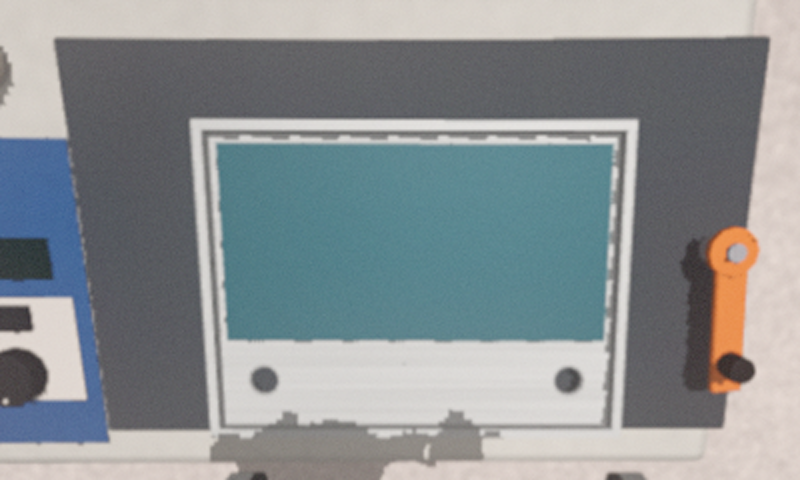

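Run:
```python
from h import *
import h,pickle
st=pickle.load(open('w10.pkl','rb'));T=cam2world('wrist',st)
o=lambda a:np.array(a)/2+[60,20]
x,r=fitcar('wrist',T,o([(55,38),(770,38),(724,429),(109,430),(738,253)]),CC+[[0,-.14,.023]]);print(x,r.round(1))
h.C=np.array([x[0],x[1],.108]);h.YAW=x[2]
x,r=fittray('wrist',T,o([(190,119),(638,121),(264,379),(568,380)]),TT);print(x,r.round(1))
print(delta(mx([-.112,-.000,.03],.131,np.array([.628,-.0173,.108]))[0],target(.131,-1)))
```

```text
[ 0.6280678  -0.01781599  0.13084433] [[-0.7 -0.4]
 [ 1.5 -0.5]
 [ 0.3  0.5]
 [ 0.3  0.8]
 [-1.4  0.3]]
[-1.52935906e-02  7.61531814e-05 -4.51747138e-03] [[ 0.5 -0.2]
 [-0.3 -0.3]
 [-0.1  0.4]
 [-0.2  0.2]]
[-5.000e-04  1.000e-04 -2.400e-03  1.582e-01 -7.150e-02 -8.900e-03]
```

```bash
python3 - <<'E'
from h import *
d=np.load('w10.npy');k=env.get_calibration('wrist');Tt=np.array(k['T_tool_cam'])
v,u=np.where((d>0)&(d<.2))
p=cv2.undistortPoints(np.c_[u,v].astype(float).reshape(-1,1,2),np.array(k['mtx']),np.array(k['distortion'])).reshape(-1,2)
P=(np.c_[p,np.ones(len(p))]*d[v,u][:,None])@Tt[:3,:3].T+Tt[:3,3]
m=(P[:,0]>-.03)&(abs(P[:,2])<.08)
for a,b in((-.08,0),(0,.08)):
    Q=P[m&(P[:,2]>a)&(P[:,2]<b)]
    print(len(Q),Q.min(0).round(4),Q.max(0).round(4))
    for x in (-.02,-.01,-.005,0,.005):
        q=Q[abs(Q[:,0]-x)<.003]
        if len(q):print(x,len(q),q.min(0).round(4),q.max(0).round(4))
E
python3 - <<'E'
import cv2
im=cv2.imread('pics/w10.png');cv2.imwrite('pics/w10b.png',cv2.resize(im[220:420,60:500],None,fx=1.8,fy=1.8))
E
```

```text
2146 [-0.03   -0.0119 -0.0508] [ 0.0024  0.0116 -0.0362]
-0.02 496 [-0.023  -0.0116 -0.0508] [-0.017   0.0116 -0.0362]
-0.01 382 [-0.013  -0.0115 -0.0504] [-0.007   0.0113 -0.0363]
-0.005 311 [-0.008  -0.0119 -0.0498] [-0.002   0.0112 -0.0363]
0 135 [-0.0029 -0.0102 -0.043 ] [ 0.0024  0.0106 -0.0363]
0.005 3 [ 0.002 -0.002 -0.037] [ 0.0024  0.0036 -0.0368]
2168 [-0.03   -0.0117  0.0348] [0.003  0.0119 0.0493]
-0.02 498 [-0.023  -0.0113  0.0348] [-0.017   0.0119  0.0493]
-0.01 396 [-0.013  -0.0115  0.0348] [-0.007   0.0113  0.0493]
-0.005 311 [-0.008  -0.0117  0.0348] [-0.0021  0.0113  0.0483]
0 127 [-0.0029 -0.0114  0.0349] [0.0023 0.0105 0.0418]
0.005 4 [ 0.002  -0.0027  0.0355] [0.003  0.0027 0.0358]
```

View pics/w10b.png

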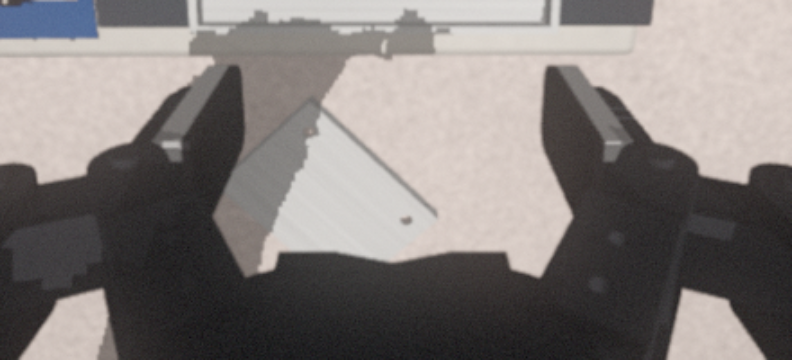

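Request:
step_arm(
  moves=[
    [[0, 0, 0, 0.03, -0.04, -0.009, 0.6], [0, 0, 0, 0.06, -0.072, -0.009, 0.6], [0, 0, 0, 0.105, -0.072, -0.009, 0.6], [0, 0, -0.002, 0.15, -0.072, -0.009, 0.6], [0, 0, -0.002, 0.17, -0.072, -0.009, 0.6], [0, 0, -0.002, 0.177, -0.072, -0.009, 0.6], [0, 0, -0.002, 0.177, -0.072, -0.009, 0.6], [0, 0, -0.002, 0.177, -0.072, -0.009, 0.6]],
  ],
)

```text
clock: 10.75
tcp_pos: [0.5171, -0.0317, 0.1198]
orientation: [0.532, 0.466, 0.531, -0.466]
wrist_force: [0.6, -0.6, 1.1]
finger_gap: 0.0515
```

```bash
python3 s.py;  python3 - <<'E'
from h import *
im,d=env.read_camera('wrist');save('w11.png',im)
k=env.get_calibration('wrist');Tt=np.array(k['T_tool_cam'])
v,u=np.where((d>0)&(d<.2))
p=cv2.undistortPoints(np.c_[u,v].astype(float).reshape(-1,1,2),np.array(k['mtx']),np.array(k['distortion'])).reshape(-1,2)
P=(np.c_[p,np.ones(len(p))]*d[v,u][:,None])@Tt[:3,:3].T+Tt[:3,3]
m=(abs(P[:,1])<.013)&(abs(P[:,2])<.045);print(np.percentile(P[m,0],[95,99,99.9]))
E
```

```text
10.75 [[-0.1118  0.0002  0.0118]] 0.05149719023878745 [ 0.6 -0.6  1.1] mixframe F [-1.1 -0.5 -0.7]
[0.02388716 0.02511841 0.02601669]
```

View pics/w11.png

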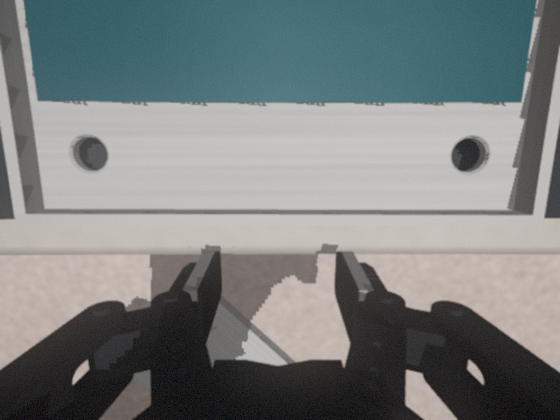

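Request:
step_arm(
  moves=[
    [[0, 0, 0, 0, 0.006, 0, 0.6], [0, 0, 0, 0, 0.01, 0, 0.6], [0, 0, 0, 0, 0.013, 0, 0.6], [0, 0, 0, 0, 0.015, 0, 0.6], [0, 0, 0, 0, 0.017, 0, 0.6], [0, 0, 0, 0, 0.019, 0, 0.6], [0, 0, 0, 0, 0.021, 0, 0.6], [0, 0, 0, 0, 0.022, 0, 0.6], [0, 0, 0, 0, 0.022, 0, 0.6]],
  ],
)

```text
clock: 11.7
tcp_pos: [0.5393, -0.0289, 0.1201]
orientation: [0.532, 0.467, 0.531, -0.466]
wrist_force: [-1.6, 1.5, -1.4]
finger_gap: 0.0513
```

```bash
python3 s.py;  python3 look.py w12
```

```text
11.7 [[-0.0895  0.0001  0.0121]] 0.05129791060438306 [-1.6  1.5 -1.4] mixframe F [1.4 1.4 1.7]
```

View pics/w12.png

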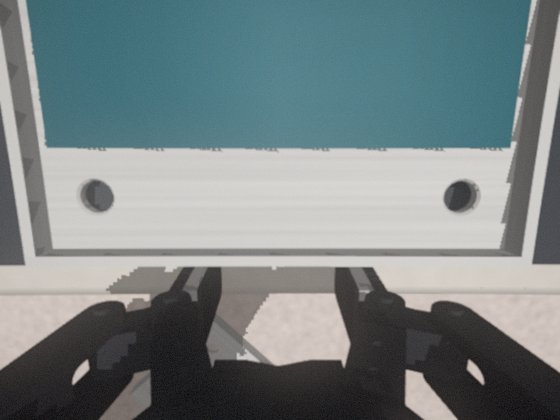

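Request:
step_arm(
  moves=[
    [[0, 0, 0, 0, 0.001, 0, 0.6], [0, 0, 0, 0, 0.002, 0, 0.6], [0, 0, 0, 0, 0.003, 0, 0.6], [0, 0, 0, 0, 0.004, 0, 0.6], [0, 0, 0, 0, 0.005, 0, 0.6], [0, 0, 0, 0, 0.006, 0, 0.6], [0, 0, 0, 0, 0.006, 0, 0.6]],
  ],
)

```text
clock: 12.45
tcp_pos: [0.5463, -0.0282, 0.1206]
orientation: [0.533, 0.467, 0.531, -0.465]
wrist_force: [-1.1, -0.0, 0.7]
finger_gap: 0.0515
```

```bash
python3 s.py;  python3 look.py w13
```

```text
12.45 [[-0.0824 -0.0001  0.0126]] 0.0514639825320754 [-1.1 -0.   0.7] mixframe F [-0.7  1.1  0.1]
```

View pics/w13.png

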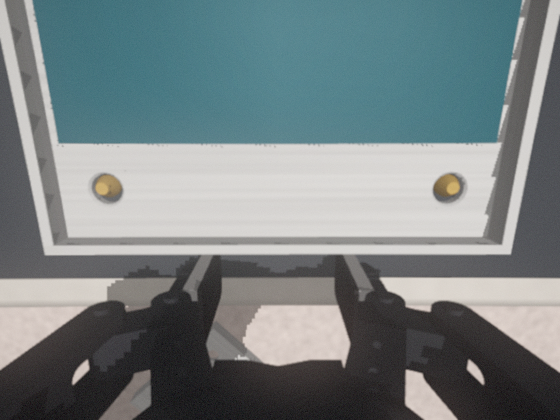

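Request:
step_arm(
  moves=[
    [[0, 0, 0, 0, -0.008, 0, 0.6], [0, 0, 0, 0, -0.015, 0, 0.6], [0, 0, 0, -0.04, -0.015, 0, 0.6], [0, 0, 0, -0.085, -0.01, 0, 0.3], [0, 0, 0, -0.13, 0.02, 0.01, 0], [0, 0, 0, -0.177, 0.042, 0.01, 0], [0, 0, 0, -0.177, 0.042, 0.01, 0], [0, 0, 0, -0.177, 0.042, 0.01, 0], [0, 0, 0, -0.177, 0.042, 0.01, 0]],
  ],
)

```text
clock: 13.4
tcp_pos: [0.5873, -0.0325, 0.2964]
orientation: [0.532, 0.467, 0.531, -0.466]
wrist_force: [-0.4, -0.6, 0.3]
finger_gap: -0.0
```

```bash
python3 s.py;  python3 look.py w14
python3 - <<'E'
from h import *
import pickle
st=pickle.load(open('w14.pkl','rb'));T=cam2world('wrist',st);d=np.load('w14.npy')
# heights of samples
uv=[]
P=mx([[.08,.0,0],[.0,.12,0],[-.06,.12,0],[-.06,-.12,0],[.03,0,.006],[0,.05,.006],[0,-.05,.006],[-.05,.04,.005],[-.05,-.04,.005],[-.06,0,.005]])
for n,p in zip(range(20),P):
    u=proj('wrist',p,T)[0].round().astype(int)
    w=[(u[0]+i,u[1]+j) for i in(-2,-1,0,1,2) for j in(-2,-1,0,1,2)]
    q=depthpts('wrist',w,d,T);print(tomx(np.median(q,0)).round(4))
E
```

```text
13.4 [[-0.0424 -0.0098  0.1884]] -2.0389002274216189e-07 [-0.4 -0.6  0.3] mixframe F [-0.3  0.5 -0.5]
[[ 0.08   -0.0004  0.0009]]
[[0.0003 0.1193 0.0007]]
[[-0.0593  0.1201  0.001 ]]
[[-0.0597 -0.1193  0.0008]]
[[0.0296 0.     0.0064]]
[[-0.0001  0.0497  0.0063]]
[[-0.0002 -0.0502  0.0062]]
[[-0.0502  0.0401  0.0061]]
[[-0.0503 -0.0394  0.006 ]]
[[-0.0601 -0.0001  0.006 ]]
```

View pics/w14c.png

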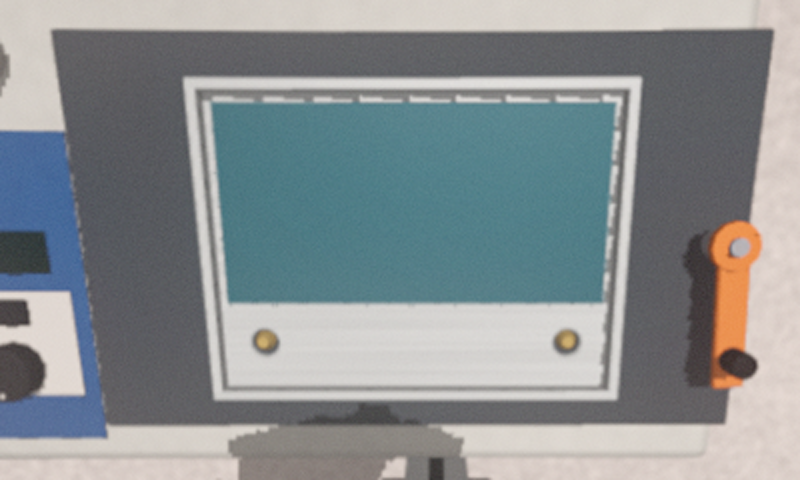

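Run:
```python
from h import *
import pickle
st=pickle.load(open('w14.pkl','rb'));T=cam2world('wrist',st)
o=lambda a:np.array(a)/2+[60,20]
print(tomx(onz('wrist',o([(738,364)]),.146,T)),tomx(onz('wrist',o([(740,247)]),.132,T)))
print(delta(mx([-.041,-.174,.036])[0],target(YAW,-1)))
```

```text
[[-0.04802288 -0.13981778  0.038     ]] [[ 0.00047828 -0.14084521  0.024     ]]
[-1.000e-04 -3.000e-04 -4.000e-04  1.519e-01  1.700e-03  1.644e-01]
```

Request:
step_arm(
  moves=[
    [[0, 0, 0, 0, 0, 0.05, 0], [0, 0, 0, 0, 0, 0.1, 0], [0, 0, 0, 0, 0, 0.14, 0], [0, 0, 0, 0.03, 0, 0.164, 0], [0, 0, 0, 0.07, 0.001, 0.164, 0], [0, 0, 0, 0.1, 0.001, 0.164, 0], [0, 0, 0, 0.11, 0.001, 0.164, 0], [0, 0, 0, 0.11, 0.001, 0.164, 0]],
  ],
)

```text
clock: 14.25
tcp_pos: [0.6072, -0.1939, 0.1832]
orientation: [0.53, 0.466, 0.534, -0.467]
wrist_force: [0.9, 0.2, 0.6]
finger_gap: -0.0002
```

```bash
python3 s.py;  python3 look.py w15
python3 - <<'E'
from h import *
print(delta(mx([-.041,-.174,.036])[0],target(YAW,-1)))
E
```

```text
14.25 [[-0.0437 -0.1724  0.0752]] -0.00017655517159275447 [0.9 0.2 0.6] mixframe F [-0.6 -0.9  0.1]
[ 0.0001 -0.0015  0.0014  0.0414  0.0015  0.0011]
```

View pics/w15.png

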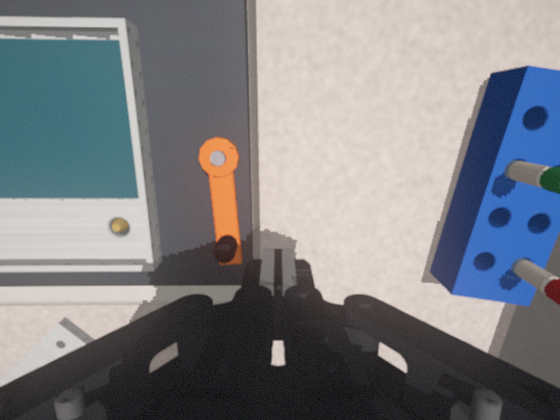

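Request:
step_arm(
  moves=[
    [[0, 0, 0, 0.02, 0.002, 0, 0], [0, 0, 0, 0.035, 0.002, 0, 0], [0, 0, 0, 0.04, 0.002, 0, 0], [0, 0, 0, 0.04, 0.002, 0, 0], [0, 0, 0, 0.04, 0.002, -0.004, 0], [0, 0, 0, 0.04, 0.002, -0.008, 0], [0, 0, 0, 0.04, 0.002, -0.012, 0], [0, 0, 0, 0.04, 0.002, -0.016, 0], [0, 0, 0, 0.04, 0.002, -0.02, 0], [0, 0, 0, 0.04, 0.002, -0.024, 0], [0, 0, 0, 0.04, 0.002, -0.024, 0]],
  ],
)

```text
clock: 15.4
tcp_pos: [0.6074, -0.1696, 0.1457]
orientation: [0.531, 0.466, 0.532, -0.466]
wrist_force: [0.9, -0.6, 1.0]
finger_gap: 0.0001
```

```bash
python3 s.py;  python3 look.py w16
```

```text
15.4 [[-0.0403 -0.1483  0.0377]] 8.282314944061119e-05 [ 0.9 -0.6  1. ] mixframe F [-1.  -0.8 -0.7]
```

View pics/w16.png

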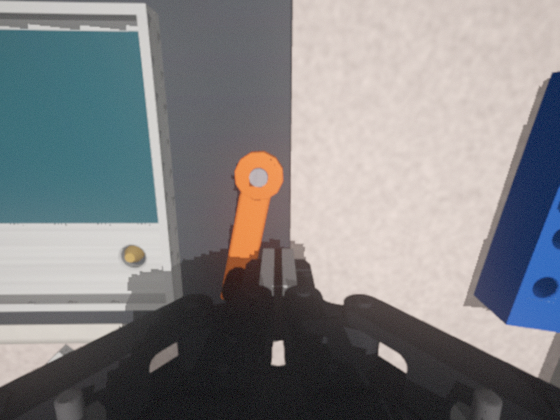

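Request:
step_arm(
  moves=[
    [[0, 0, 0, 0, 0, -0.004, 0], [0, 0, 0, 0, 0.001, -0.008, 0], [0, 0, 0, 0, 0.002, -0.012, 0], [0, 0, 0, 0, 0.003, -0.016, 0], [0, 0, 0, 0, 0.004, -0.02, 0], [0, 0, 0, 0, 0.005, -0.024, 0], [0, 0, 0, 0, 0.006, -0.028, 0], [0, 0, 0, 0, 0.006, -0.028, 0]],
  ],
)

```text
clock: 16.25
tcp_pos: [0.6103, -0.1411, 0.146]
orientation: [0.532, 0.466, 0.532, -0.466]
wrist_force: [2.8, -2.9, 1.8]
finger_gap: 0.0002
```

```bash
python3 s.py;  python3 look.py w17
```

```text
16.25 [[-0.0338 -0.1204  0.038 ]] 0.00015938210538794407 [ 2.8 -2.9  1.8] mixframe F [-1.8 -2.4 -3.2]
```

View pics/w17.png

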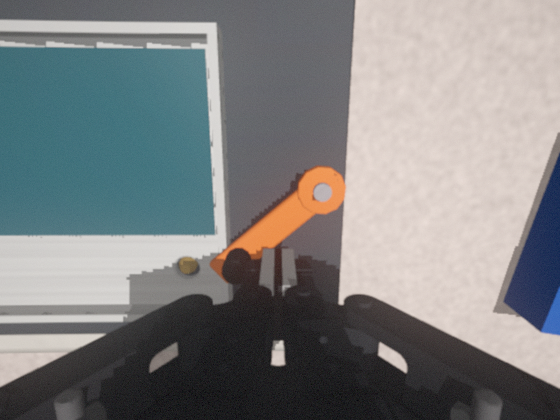

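Request:
step_arm(
  moves=[
    [[0, 0, 0, 0, -0.002, 0.008, 0], [0, 0, 0, 0, -0.012, 0.008, 0], [0, 0, 0, 0, -0.025, 0.006, 0], [0, 0, 0, 0, -0.03, 0, 0], [0, 0, 0, 0, -0.03, -0.012, 0], [0, 0, 0, 0, -0.03, -0.022, 0], [0, 0, 0, 0, -0.03, -0.022, 0], [0, 0, 0, 0, -0.03, -0.022, 0]],
  ],
)

```text
clock: 17.1
tcp_pos: [0.5777, -0.1226, 0.146]
orientation: [0.532, 0.466, 0.532, -0.465]
wrist_force: [0.2, -0.1, -0.2]
finger_gap: 0.0002
```

```bash
python3 s.py;  python3 look.py w18
```

```text
17.1 [[-0.0636 -0.0978  0.038 ]] 0.0001569889655997281 [ 0.2 -0.1 -0.2] mixframe F [ 0.2 -0.2 -0.1]
```

View pics/w18.png

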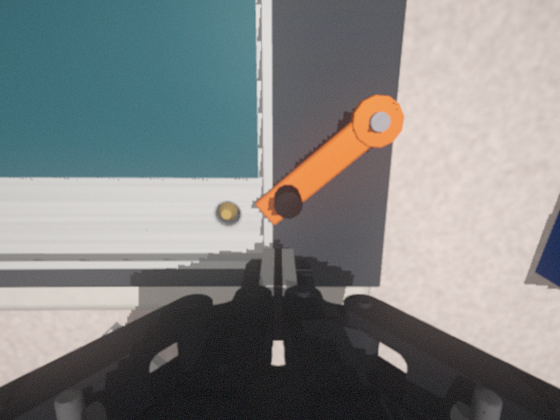

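Request:
step_arm(
  moves=[
    [[0, 0, 0, 0, 0.01, 0, 0], [0, 0, 0, 0, 0.015, 0, 0], [0, 0, 0, 0, 0.019, -0.001, 0], [0, 0, 0, 0, 0.023, -0.002, 0], [0, 0, 0, 0, 0.027, -0.003, 0], [0, 0, 0, 0, 0.031, -0.004, 0], [0, 0, 0, 0, 0.035, -0.005, 0], [0, 0, 0, 0, 0.039, -0.005, 0], [0, 0, 0, 0, 0.042, -0.005, 0], [0, 0, 0, 0, 0.042, -0.005, 0]],
  ],
)

```text
clock: 18.15
tcp_pos: [0.6198, -0.1127, 0.1463]
orientation: [0.532, 0.466, 0.532, -0.465]
wrist_force: [-0.5, -0.3, -1.3]
finger_gap: 0.0001
```

```bash
cat > lat.py <<'E'
from h import *
import sys,pickle
st=pickle.load(open(sys.argv[1]+'.pkl','rb'));T=cam2world('wrist',st);d=np.load(sys.argv[1]+'.npy')
im=cv2.imread('pics/'+sys.argv[1]+'.png');hsv=cv2.cvtColor(im,cv2.COLOR_BGR2HSV)
m=(hsv[...,0]<15)&(hsv[...,1]>180)&(hsv[...,2]>120)
v,u=np.where(m);P=tomx(onz('wrist',np.c_[u,v],.130,T))
P=P[(np.hypot(P[:,0],P[:,1]+.14)<.08)]
A=P[np.hypot(P[:,0],P[:,1]+.14)>.016];A=A[:,:2]
c,_,vt=np.linalg.svd(A-A.mean(0));dr=vt[0];dr=dr*np.sign(dr@(A.mean(0)-[0,-.14]))
print(len(A),'theta',np.arctan2(dr[1],-dr[0]),'mean-based',np.arctan2(*( (A.mean(0)-[0,-.14])*[-1,1])[::-1]), 'len',np.hypot(A[:,0],A[:,1]+.14).max())
E
python3 s.py;  python3 look.py w19;python3 lat.py w18; python3 lat.py w19
```

```text
18.15 [[-0.0206 -0.0935  0.0383]] 5.057270458865239e-05 [-0.5 -0.3 -1.3] mixframe F [ 1.3  0.6 -0.2]
3 theta 0.8477442665011056 mean-based 1.2888159371106134 len 0.0224287109294372
17 theta 1.2272129147270574 mean-based 1.577541649935649 len 0.05914959071206855
```

View pics/w19.png

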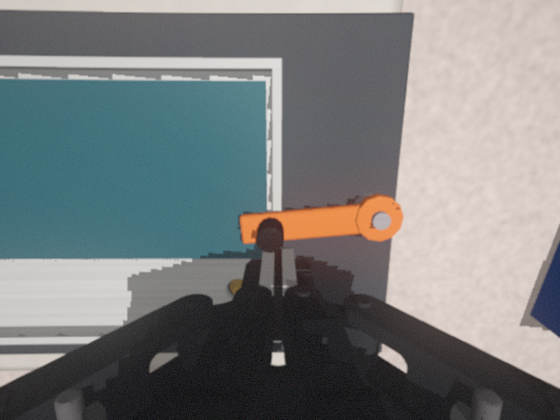

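Request:
step_arm(
  moves=[
    [[0, 0, 0, 0, 0.001, 0, 0], [0, 0, 0, 0, 0.002, 0, 0], [0, 0, 0, 0, 0.0025, 0, 0], [0, 0, 0, 0, 0.0025, 0, 0]],
  ],
)

```text
clock: 18.6
tcp_pos: [0.6221, -0.1125, 0.1464]
orientation: [0.532, 0.466, 0.532, -0.465]
wrist_force: [-0.8, 0.4, -1.1]
finger_gap: -0.0
```

```bash
sed -i 's/m=(hsv.*/m=(im[...,2]>170)\&(im[...,0]<70)\&(im[...,1]<150)/' lat.py
python3 s.py;  python3 look.py w20;python3 lat.py w18; python3 lat.py w19;python3 lat.py w20
```

```text
18.6 [[-0.0183 -0.0936  0.0384]] -2.769880231100645e-05 [-0.8  0.4 -1.1] mixframe F [1.1 0.7 0.5]
161 theta 0.7557709853246369 mean-based 1.0408225351042921 len 0.060685076314797595
265 theta 1.4054157592004581 mean-based 1.5906319925328116 len 0.06460516960535552
286 theta 1.4695248857491805 mean-based 1.6357732004030765 len 0.06458046257573184
```

View pics/w20.png

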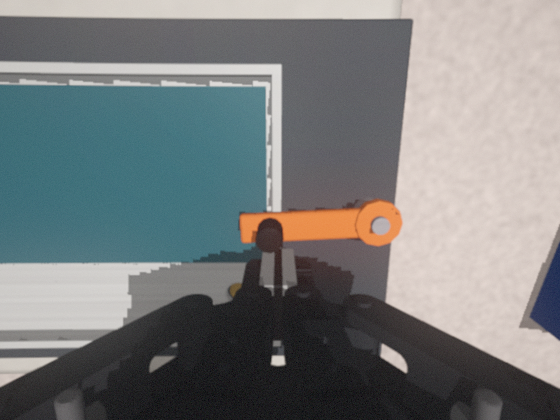

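Request:
step_arm(
  moves=[
    [[0, 0, 0, 0, -0.01, 0, 0], [0, 0, 0, 0, -0.015, 0, 0], [0, 0, 0, -0.04, -0.02, 0, 0], [0, 0, 0, -0.085, -0.02, 0, 0], [0, 0, 0, -0.12, -0.02, 0, 0], [0, 0, 0, -0.12, -0.02, 0, 0], [0, 0, 0, -0.12, -0.02, 0, 0]],
  ],
)

```text
clock: 19.35
tcp_pos: [0.6023, -0.1155, 0.2674]
orientation: [0.533, 0.467, 0.531, -0.465]
wrist_force: [0.2, 0.4, -1.4]
finger_gap: 0.0
```

```bash
python3 s.py;  python3 look.py w21;python3 - <<'E'
from h import *
import pickle
st=pickle.load(open('w21.pkl','rb'));T=cam2world('wrist',st)
im=cv2.imread('pics/w21.png').astype(int)
m=(im[...,2]-im[...,0]>90)&(im[...,2]-im[...,1]>50)
v,u=np.where(m);P=tomx(onz('wrist',np.c_[u,v],.130,T))[:,:2]
P=P[np.hypot(P[:,0],P[:,1]+.14)<.075]
r=P-[0,-.14]
# far edge line of arm per y bin
ys=[];xs=[];xn=[]
for y in np.arange(-.122,-.08,.003):
    q=P[abs(P[:,1]-y)<.0015];ys.append(y);xs.append(q[:,0].max());xn.append(q[:,0].min())
a=np.polyfit(ys,xs,1)[0];b=np.polyfit(ys[:7],xn[:7],1)[0];print('slope far edge',a,'near',b,'theta',np.pi/2+a, np.pi/2+b,P.min(0),P.max(0))
print(np.round(xs,4),np.round(xn,4))
E
```

```text
19.35 [[-0.0383 -0.094   0.1594]] 2.5467361289877188e-05 [ 0.2  0.4 -1.4] mixframe F [ 1.4 -0.3  0.4]
slope far edge -0.06487161145082114 near -0.028770893689688434 theta 1.5059247153440753 1.5420254331052081 [-0.00948994 -0.14959443] [ 0.01170397 -0.07566498]
[0.0071 0.0071 0.0063 0.0063 0.0063 0.0063 0.0063 0.0055 0.0055 0.0055
 0.0047 0.0047 0.0047 0.0047] [-0.0071 -0.0071 -0.0071 -0.0071 -0.0071 -0.0071 -0.0079 -0.0079 -0.0079
 -0.0079  0.0024  0.004   0.0016 -0.0079]
```

View pics/w21.png

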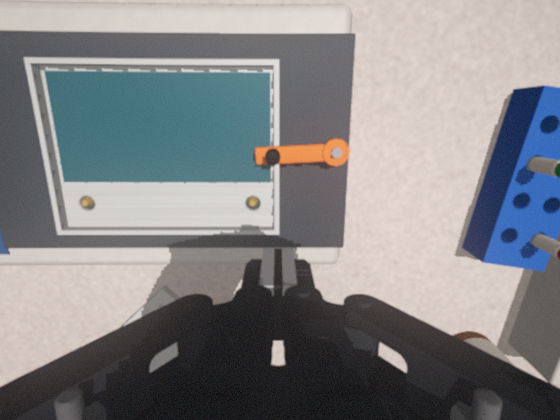

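Request:
step_arm(
  moves=[
    [[0, 0, 0, 0.045, 0, 0, 0], [0, 0, 0, 0.09, 0, 0, 0], [0, 0, 0, 0.115, 0, 0, 0], [0, 0, 0, 0.121, 0.003, 0, 0], [0, 0, 0, 0.121, 0.01, 0, 0], [0, 0, 0, 0.121, 0.016, 0, 0], [0, 0, 0, 0.121, 0.02, 0, 0], [0, 0, 0, 0.121, 0.022, 0, 0], [0, 0, 0, 0.121, 0.022, 0, 0], [0, 0, 0, 0.121, 0.022, 0, 0]],
  ],
)

```text
clock: 20.4
tcp_pos: [0.624, -0.1124, 0.1455]
orientation: [0.533, 0.466, 0.531, -0.465]
wrist_force: [-0.3, 0.9, -0.0]
finger_gap: 0.0006
```

```bash
python3 s.py
```

```text
20.4 [[-0.0164 -0.0937  0.0375]] 0.000640976514437853 [-0.3  0.9 -0. ] mixframe F [0.  0.2 0.9]
```

Back off and look again.

Request:
step_arm(
  moves=[
    [[0, 0, 0, 0, -0.01, 0, 0], [0, 0, 0, 0, -0.017, 0, 0], [0, 0, 0, -0.04, -0.022, 0, 0], [0, 0, 0, -0.085, -0.022, 0, 0], [0, 0, 0, -0.12, -0.022, 0, 0], [0, 0, 0, -0.12, -0.022, 0, 0], [0, 0, 0, -0.12, -0.022, 0, 0]],
  ],
)

```text
clock: 21.1
tcp_pos: [0.6018, -0.1155, 0.2665]
orientation: [0.533, 0.467, 0.531, -0.465]
wrist_force: [-0.3, -0.1, -0.0]
finger_gap: -0.0002
```

```bash
python3 s.py;  python3 look.py w22;python3 - <<'E'
from h import *
import pickle
st=pickle.load(open('w22.pkl','rb'));T=cam2world('wrist',st)
im=cv2.imread('pics/w22.png').astype(int)
cv2.imwrite('pics/w22d.png',cv2.resize(im[20:260,0:360].astype(np.uint8),None,fx=2.2,fy=2.2,interpolation=cv2.INTER_CUBIC))
m=(im[...,2]-im[...,0]>90)&(im[...,2]-im[...,1]>50)
v,u=np.where(m);P=tomx(onz('wrist',np.c_[u,v],.130,T))[:,:2]
P=P[np.hypot(P[:,0],P[:,1]+.14)<.075]
ys=[];xs=[];xn=[]
for y in np.arange(-.122,-.08,.003):
    q=P[abs(P[:,1]-y)<.0015];ys.append(y);xs.append(q[:,0].max());xn.append(q[:,0].min())
a=np.polyfit(ys,xs,1)[0];b=np.polyfit(ys[:9],xn[:9],1)[0];print('theta',np.pi/2+a, np.pi/2+b)
print(np.round(xs,4),np.round(xn,4))
E
```

```text
21.1 [[-0.0388 -0.094   0.1585]] -0.0001538908484694467 [-0.3 -0.1 -0. ] mixframe F [ 0.   0.3 -0.1]
theta 1.5665170389597591 1.610379340594707
[0.0082 0.0082 0.0082 0.0082 0.0082 0.0082 0.0082 0.0082 0.0082 0.0082
 0.0074 0.0082 0.0082 0.0082] [-0.0059 -0.0059 -0.0059 -0.0059 -0.0059 -0.0059 -0.0051 -0.0051 -0.0051
 -0.0051  0.0051  0.0066  0.0043 -0.0035]
```

View pics/w22d.png

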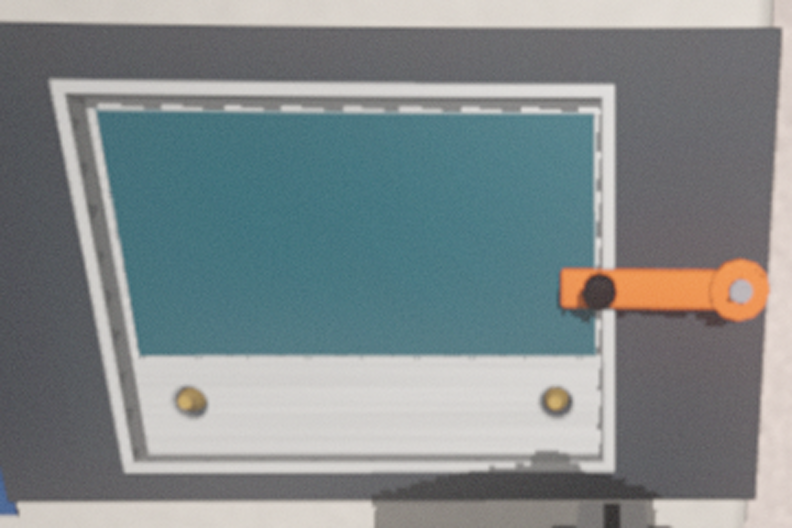

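Run:
```python
from h import *
import pickle
st=pickle.load(open('w22.pkl','rb'));T=cam2world('wrist',st);d=np.load('w22.npy')
for p in mx([[.04,-.05,.006],[0,.05,.006],[-.05,.04,.005],[-.055,-.05,.005],[.0,-.115,.022],[.04,-.125,0]]):
    u=proj('wrist',p,T)[0].round().astype(int)
    q=depthpts('wrist',[(u[0]+i,u[1]+j) for i in(-1,0,1) for j in(-1,0,1)],d,T);print(tomx(np.median(q,0)).round(4))
im,_=env.read_camera('side');save('s23.png',im)
a=cv2.imread('pics/side0.png').astype(int);b=cv2.imread('pics/s23.png').astype(int)
env.hand_in();print(env.get_state()['clock'])
```

```text
[[ 0.04   -0.0499  0.0058]]
[[-0.      0.0504  0.0058]]
[[-0.0498  0.04    0.006 ]]
[[-0.0545 -0.0501  0.0057]]
[[-0.0003 -0.1153  0.0225]]
[[ 0.0403 -0.1251  0.0004]]
the job is handed in; nothing more can be done
the job is handed in; nothing more can be done
```

View pics/s23.png

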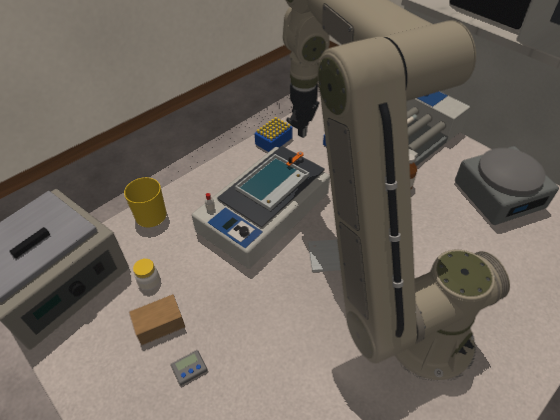

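The tray is seated on both pins and the latch lies across its right rim. I handed the job in at about 21 s of the 58 s allowed.

**What I did:**
- I pushed the tray on the mixer (the larger of the two) sideways. The first push, from outside its left rim, went about 4 mm too far, so I pushed it back from inside the same rim.
- I then pushed the near rim straight with both fingertips until the holes dropped over the pins.
- I swung the latch round by its post in two pushes. It stopped about 2° short of square, so I gave it a final 2 mm nudge.

**Last checks:**
- **Tray:** brass pins show in both holes. The tray's top face measures a level 5 to 6 mm above the carriage at four points, which fits its 5 mm plate lying flat.
- **Latch:** its two edges gave 1.57 and 1.61 rad against a target of 1.571. They differ by about 0.04 rad, roughly the limit of the pixel measurement.
- **Forces:** contact forces read after each move were a few newtons at most, and the fingers were clear of everything at hand-in.
- **Surroundings:** by eye, the dropper, jar, carton and timer stand where they did in the last side view. The arm hid most of the rack and bottle in that view. The rack stood upright in a wrist picture taken after the first latch swing, but I did not compare positions numerically.

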